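# Take a panel temperature reading

## Robot

A 6-joint arm with a two-finger parallel gripper is mounted at the origin on the work surface. World frame = base frame: x ahead of the robot, y to its left, z up, the work surface at z = 0. Lengths are in mm, angles in rad, forces in N, time in s.
With the tool pointing down it reaches from about 275 to 875 mm from the base axis. Payload 12.5 kg.
Tool frame: the origin (TCP) lies at the very end of the fingers, on their centre line; the grasp point (between the pads) lies 19 mm behind it (bot.tcp_to_grasp is the distance from the TCP to the grasp point, in mm); z points along the fingers, y is the line along which they close (so a half turn about z gives the same grasp; the last joint's range is limited). The gripper opens to 85 mm and grips with 20 to 120 N. Pads are 22 mm wide; open, the fingers measure 114 mm over their backs; the gripper's body (76 mm by 85 mm) begins 54 mm behind the grasp point. The pads swing forward as they close: fully open they stand 13 mm farther back than shut.
Start: joints at [1.194, 0.351, 1.652, -0, 1.139, -0.085], TCP at [158.19, 526.745, 231.29] pointing down, gripper open.
Joint ranges: [-2.75, 2.75], [-0.79, 2.1], [0.01, 2.65], [-1.57, 4.71], [0.07, 3.14], [-2.87, 2.87]. Speed limits (rad/s): [2.22, 2.22, 2.79, 3.14, 3.14, 3.14].

## Interface

Orientations are given as a unit quaternion [x, y, z, w].
In Python, from plant import bot gives the robot as it stands.
- The arm moves only by the shell command python3 -m handwheel 'ROWS'. ROWS is JSON, a list that holds one entry, the list of rows, each a list of 7 numbers: the closure, from 0 (fully open) to 1 (shut), then the shift along the tool's x, y, z each as a share of 200 mm, from -1 to 1, then the turn, a rotation vector about the tool's x, y, z each as a share of 45 degrees, from -1 to 1. A call has 1 to 20 rows; each row is the pose to reach, as a shift and turn from the pose commanded when the call began, along the tool's axes at that moment; what a row does not reach only later rows make up. A row lasts 1/10 s, in which the tool goes at most 50 mm and 8.59 degrees, less where a joint would pass 70% of its speed; a pose out of reach is approached as far as the arm can. A call with a number of a shift or a turn outside -1 to 1 is refused whole. A call with a gripper value outside its range is refused whole. The fingers move at their own pace and stop on an object; the grip force is fixed at half the most. Time passes only in rows, so rows that repeat a pose let the fingers close. It gives the time, the measured TCP pose, the force, the opening and the grip force at its end, in the units of the state.
- bot.state(): the state, without advancing time (a new reading comes with each control period).
- bot.camera(name): name is "scene" or "side" or "wrist"; returns a dict with "pixels" (400x640x3 uint8, red, green, blue), "fov_y" (degrees; the focal length in pixels is half the picture's height over the tangent of half this angle, whatever the lens; pixels are square), "cx", "cy" (the principal point, pixels), "xyz" and "attitude" of the camera in the world. Camera axes: x right, y up, looking along -z (the intrinsics and any distortion apply to the point x, -y, -z); pixel columns grow to the right and rows downward; lengths in mm; the calibration is good to about 2 mm. The wrist camera is an equidistant fisheye: a pixel r from the principal point sees the ray r / f radians off the axis. A picture is of the moment at which its call begins. There is no depth.
- bot.job_done(): hands the job in; it is judged then, once.
The state is a dict: "time": time; "joint_pos": joint angles; "joint_vel": joint speeds; "tau": joint torques, N m; "position": TCP position; "ee_rot": TCP orientation; "force": force on the tool from outside, world axes, zero at the start; "wrist_torque": the same for the moment, N m; "gripper_width": opening from 0.0 (shut) to 1.0 (fully open); "grip_force": force on a finger pad.
Only numpy, scipy, OpenCV 4.12 (cv2) and the standard library are available. Lean on these libraries where they do the work, as an engineer would, in place of code of your own. Each camera call takes 0.05 s, during which the arm holds its last target. There are 200 camera calls.

## Task

Push the turntable round by its red post until its white pointer is in line with the green tab. Then pick up the orange infrared thermometer, point it squarely at the centre of the yellow dot on the solar panel from about 90 mm away and hold it still there for two seconds. Finally lay it back flat and the same way up on the blue mat, wholly on it, with the pointer still on the tab; never touch the panel, and leave the other things where they are.

Things in the scene. Friction and masses are not known exactly. Their poses are not given: they have to be found in the camera images.
- stage (a joint): angle of the turntable about its vertical axis: 0 when the white pointer is in line with the green tab, positive counter-clockwise seen from above; it starts at -1.0 to -1.8, turns from -2.4 to 0.7 with light friction and stays where it is left
- hub (a point): point on the turntable's axis, 32 mm above the bench, at the upper face of the grey disc (150 mm wide). Its axes turn with the turntable: x points along the white pointer to the red post, z up. Below is a fixed dark steel base disc 300 mm wide, 10 mm thick
- knob (a point): centre of the top of the red upright post, 98 mm above the bench; the post is a cylinder 22 mm in diameter, standing from 30 to 98 mm height on the pointer, 125 mm from the turntable's axis, behind the panel. Same axes as hub
- stand: fixed base of the turntable; origin on the turntable's axis at bench level, z up. Its x axis points to the green tab (16 mm wide, from 133 to 195 mm from the axis, on the base, at 1 to 11 mm height)
- panel: small solar panel with white frame, 124 wide x 140 high x 8 mm, hinged stiffly on the turntable and leaning back 0.35 to 0.6 rad. Origin: middle of its lower edge, on the front face, 34 mm above the bench and 40 mm in front of the turntable's axis. Its z axis runs up the panel, y along its width, -x is the direction its blue front faces
- dot: yellow target disc, 40 mm in diameter, 2 mm thick, with a small black centre, on the panel's front 85 mm up the panel and up to 30 mm to either side of its middle. Origin: its centre, 4 mm before the panel's front face; same axes as the panel (-x points out of its face)
- wand: infrared thermometer, orange body with black barrel, 170 mm long. Origin: in the underside; x points along the barrel to the nose, z up as it lies. The orange body is a box 110 long (x from -85 to +25 mm), 36 wide, 36 mm high; the barrel is 32 mm in diameter (x from 25 to 85 mm, axis 18 mm above the underside). Mass about 0.2 kg; it measures along its x axis from the nose
- nose (a point): centre of the thermometer's front lens, 85 mm ahead of its origin and 18 mm above its underside; x is the measuring direction
- grip (a point): good place to hold the thermometer: 20 mm behind its origin, near the centre of mass, 18 mm above the underside; 36 mm wide along y
- tail (a point): centre of the thermometer's rear end, 85 mm behind its origin
- mat: blue mat fixed on the bench, 250 (x) x 130 (y) x 3 mm; origin: centre of its underside
- meter: bystander: yellow hand multimeter lying flat, 160 x 80 x 36 mm; origin: centre of its underside
- jar: bystander: amber jar, 64 mm wide, 75 mm tall; origin: centre of its underside
- flask: bystander: white bottle with blue cap, 60 mm wide, 140 mm tall; origin: centre of its underside
- coil: bystander: copper coil spool standing on end, 72 mm wide, 45 mm tall; origin: centre of its underside
- beaker: bystander: white open beaker, 70 mm wide, 85 mm tall; origin: centre of its underside

How it is judged:
By the outcome, as a careful person would: the job done as asked, in the order asked, and still so for the second after the job is handed in, with the robot touching nothing.
It also fails if it takes over 72 s, if anything falls off the work surface, if the arm or the gripper's body presses on something with over 40 N, if the wrist force passes 120 N, or if a joint passes its speed limit or range.

## Working session

There is one attempt and no reset: what is moved stays moved. The work goes in short steps, Python scripts to look and compute and a shell command to move; the robot and the scene stay as the last step left them, time stands still between calls to the robot, and variables do not carry over. Pictures are saved under pics/ and viewed, at most 10 in all, crops included, and the job is handed in when it is done.

```bash
ls; mkdir -p pics
python3 - <<'E'
from plant import bot
import cv2
s=bot.state();print(s)
for n in("scene","side"):
    c=bot.camera(n);print(n,c["fov_y"],c["cx"],c["cy"],c["xyz"],c["attitude"],[k for k in c])
    cv2.imwrite(f"pics/{n}0.png",c["pixels"][:,:,::-1])
E
```

```text
pics
{'time': 0.0, 'joint_pos': array([ 1.19440946e+00,  3.51247160e-01,  1.65243243e+00,  2.30500377e-05,
        1.13913843e+00, -8.45938926e-02]), 'joint_vel': array([-0.00045114, -0.00171581, -0.00086663,  0.0002744 , -0.00178703,
       -0.00049232]), 'tau': array([-1.85900702e-03, -5.06095970e+01, -2.91413158e+01, -2.06128107e-04,
        4.41163618e-03, -1.83257799e-05]), 'position': array([158.05822786, 526.43948342, 230.74928128]), 'ee_rot': array([ 1.45384201e-01,  9.89375085e-01, -5.94091030e-04, -1.50158988e-04]), 'force': array([-1.25073134, -1.00845076,  0.99949106]), 'wrist_torque': array([-0.07459963, -0.030906  , -0.00305643]), 'grip_force': 0.0, 'gripper_width': 1.0005774214419292}
scene 42.99814372845536 327.17451225073864 200.77418260485888 [1156.92016469  610.33707339 1565.23955841] [0.10301029 0.25322221 0.89661527 0.34835104] ['pixels', 'fov_y', 'cx', 'cy', 'xyz', 'attitude']
side 54.669189244352864 317.5375414781487 198.81984559198776 [  451.29730691 -1053.51162561   758.94789916] [ 0.46932455 -0.01010796 -0.03899431  0.88210642] ['pixels', 'fov_y', 'cx', 'cy', 'xyz', 'attitude']
```

View pics/scene0.png

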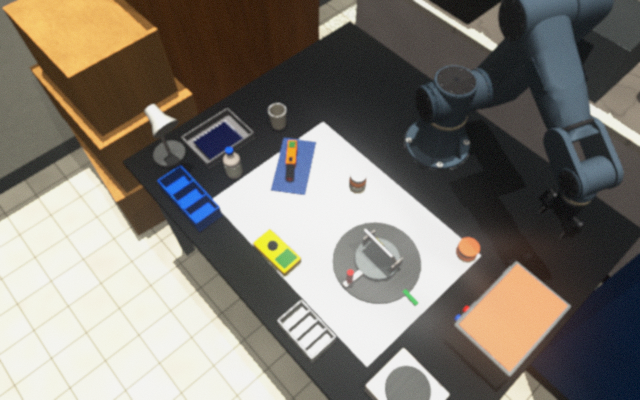

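View pics/side0.png

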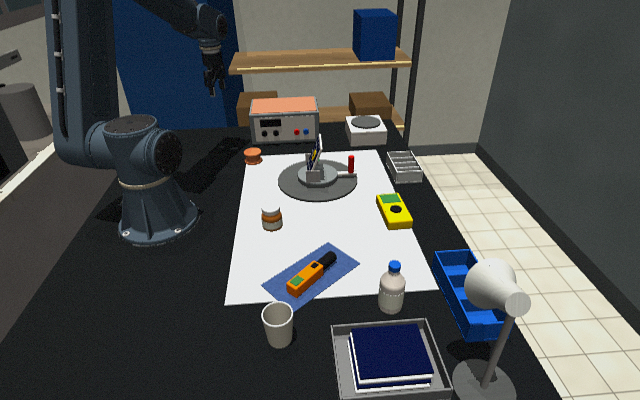

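The scene view shows the turntable at about (378,260), the green tab at (411,297), the red post top at (349,273) and the wand at (291,160) on the blue mat. The side view shows the post at (351,157), the panel at (315,155) and the wand at (313,272).

```bash
cat > h.py <<'E'
from plant import bot
import numpy as np, cv2
from scipy.spatial.transform import Rotation as R
def cal(c):
    f=200/np.tan(np.radians(c["fov_y"])/2); return f,R.from_quat(c["attitude"]).as_matrix(),np.array(c["xyz"])
def ray(c,uv,fish=False):
    f,M,o=cal(c); uv=np.atleast_2d(uv).astype(float); d=(uv-[c["cx"],c["cy"]])/f
    if fish:
        r=np.linalg.norm(d,axis=1,keepdims=True)+1e-12; d=d/r*np.sin(r); z=np.cos(r)
    else: z=np.ones((len(d),1))
    v=np.c_[d[:,:1],-d[:,1:],-z]@M.T
    return o,v/np.linalg.norm(v,axis=1,keepdims=True)
def proj(c,P,fish=False):
    f,M,o=cal(c); p=(np.atleast_2d(P)-o)@M; x,y,z=p[:,0],-p[:,1],-p[:,2]
    if fish:
        r=np.hypot(x,y)+1e-12; t=np.arctan2(r,z); x,y=x/r*t,y/r*t
    else: x,y=x/z,y/z
    return np.c_[x,y]*f+[c["cx"],c["cy"]]
def plane(c,uv,z,fish=False):
    o,v=ray(c,uv,fish); return o+v*((z-o[2])/v[:,2])[:,None]
def tri(obs):
    A=np.zeros((3,3));b=np.zeros(3);l=[]
    for c,uv,fi in obs:
        o,v=ray(c,uv,fi);P=np.eye(3)-np.outer(v[0],v[0]);A+=P;b+=P@o;l.append((P,o))
    X=np.linalg.solve(A,b); return X,[np.linalg.norm(P@(X-o)) for P,o in l]
def mask(c,lo,hi):
    return cv2.inRange(cv2.cvtColor(c["pixels"],cv2.COLOR_RGB2HSV),np.array(lo),np.array(hi))
def blobs(m,amin=8):
    n,l,s,ce=cv2.connectedComponentsWithStats(m); return [(tuple(s[i][:5]),ce[i].round(1)) for i in range(1,n) if s[i][4]>=amin],l
E
python3 - <<'E'
from h import *
for n in("scene","side"):
    c=bot.camera(n)
    for k,lo,hi in(("red",(0,170,90),(5,255,255)),("green",(50,120,60),(80,255,255)),("orange",(8,170,120),(18,255,255)),("matblue",(105,80,60),(122,210,200)),("yellow",(24,150,100),(33,255,255))):
        b,_=blobs(mask(c,lo,hi)); print(n,k,[(tuple(map(int,x[0])),x[1].tolist()) for x in b])
    x0,y0,w,h=((325,215,110,95),(270,120,110,90))[n=="side"]
    a=cv2.resize(c["pixels"][y0:y0+h,x0:x0+w],None,fx=5,fy=5,interpolation=cv2.INTER_CUBIC)
    x0,y0,w,h=((260,130,70,70),(255,235,115,80))[n=="side"]
    d=cv2.resize(c["pixels"][y0:y0+h,x0:x0+w],None,fx=4 if n=="side" else 4,fy=4,interpolation=cv2.INTER_CUBIC)
    cv2.imwrite(f"pics/{n}1.png",a[:,:,::-1]);cv2.imwrite(f"pics/{n}2.png",d[:,:,::-1])
a=[cv2.imread(f"pics/{n}1.png") for n in("scene","side")]
H=max(x.shape[0] for x in a)
cat=np.hstack([cv2.copyMakeBorder(x,0,H-x.shape[0],0,0,0) for x in a]); cat=cv2.resize(cat,(800,int(H*800/cat.shape[1])))
cv2.imwrite("pics/c1.png",cat)
E
```

```text
scene red [((463, 306, 5, 5, 15), [464.9, 307.8])]
scene green [((290, 143, 4, 4, 14), [291.5, 144.3]), ((281, 262, 6, 5, 8), [283.0, 264.5]), ((404, 290, 12, 14, 38), [409.4, 296.2])]
scene orange [((287, 147, 9, 17, 68), [291.3, 158.1])]
scene matblue [((195, 123, 46, 36, 864), [217.6, 140.6]), ((272, 137, 43, 57, 1294), [294.0, 168.0]), ((156, 165, 66, 67, 1474), [189.4, 195.7]), ((454, 314, 7, 6, 18), [456.7, 316.4])]
scene yellow [((254, 230, 46, 43, 610), [272.8, 249.5])]
side red [((294, 129, 5, 6, 19), [296.0, 131.2]), ((349, 156, 5, 17, 55), [350.5, 163.8])]
side green [((380, 194, 20, 9, 128), [389.9, 198.3]), ((291, 276, 12, 10, 67), [296.4, 280.3])]
side orange [((244, 149, 7, 7, 18), [246.4, 151.8]), ((245, 160, 10, 5, 14), [249.1, 162.6]), ((262, 213, 19, 8, 54), [270.5, 217.1]), ((287, 261, 36, 30, 145), [305.2, 277.1])]
side matblue [((112, 0, 115, 130, 7597), [162.7, 71.2]), ((195, 0, 13, 5, 36), [201.8, 1.5]), ((355, 9, 19, 2, 20), [364.4, 9.0]), ((374, 11, 8, 6, 13), [377.5, 14.1]), ((383, 15, 5, 5, 10), [384.4, 17.5]), ((365, 21, 10, 13, 36), [369.7, 26.5]), ((376
[... 940 characters left out ...]
(462, 300, 6, 8, 15), [464.2, 302.9]), ((352, 323, 81, 55, 2169), [389.4, 350.2]), ((494, 323, 6, 8, 11), [496.4, 326.2]), ((500, 323, 4, 8, 9), [501.2, 326.3]), ((470, 324, 9, 10, 25), [473.9, 329.0]), ((478, 325, 8, 16, 36), [481.5, 333.1]), ((486, 324, 6, 8, 18), [488.7, 327.4]), ((493, 331, 5, 8, 12), [495.1, 334.1]), ((468, 335, 10, 7, 18), [473.0, 338.4]), ((489, 335, 4, 6, 9), [490.3, 336.8]), ((415, 380, 10, 2, 13), [419.1, 380.5]), ((376, 383, 8, 3, 13), [380.2, 384.3]), ((392, 382, 4, 3, 8), [393.4, 382.6]), ((357, 384, 10, 4, 16), [360.6, 385.6]), ((368, 384, 5, 3, 8), [370.2, 384.6])]
side yellow [((312, 150, 4, 10, 18), [313.6, 154.5]), ((377, 192, 36, 37, 622), [396.3, 214.0])]
```

View pics/c1.png

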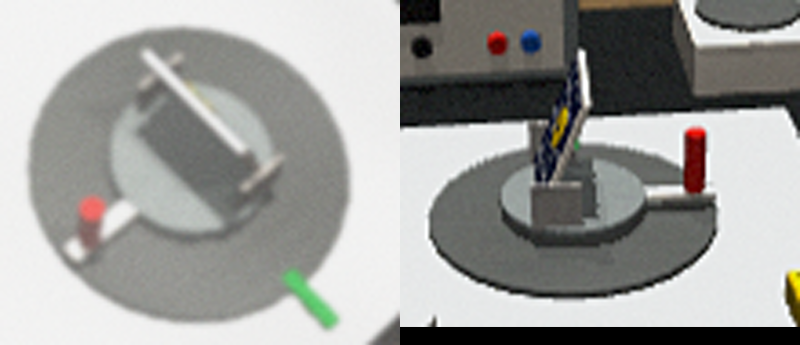

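```bash
python3 - <<'E'
from h import *
sc=bot.camera("scene");sd=bot.camera("side")
for n,c,roi in(("scene",sc,(325,215,110,95)),("side",sd,(272,155,90,50))):
    x0,y0,w,h=roi; hsv=cv2.cvtColor(c["pixels"],cv2.COLOR_RGB2HSV)
    m=(((hsv[...,2]<165)).astype(np.uint8)); m2=np.zeros_like(m); m2[y0:y0+h,x0:x0+w]=m[y0:y0+h,x0:x0+w]
    m2=cv2.morphologyEx(m2,cv2.MORPH_OPEN,np.ones((5,5),np.uint8))
    cs,_=cv2.findContours(m2,cv2.RETR_EXTERNAL,cv2.CHAIN_APPROX_NONE); k=max(cs,key=cv2.contourArea)[:,0]
    P=plane(c,k,10)[:,:2]; 
    from scipy.optimize import least_squares
    r=least_squares(lambda q:np.hypot(*(P-q[:2]).T)-q[2],[*P.mean(0),150],loss="soft_l1",f_scale=1.5)
    print(n,"disc",r.x,np.median(abs(r.fun)),len(P), V:=hsv[int(k[:,1].mean()),x0:x0+w:8,2])
    # fixed radius
    r=least_squares(lambda q:np.hypot(*(P-q[:2]).T)-150,P.mean(0),loss="soft_l1",f_scale=1.5);print(r.x)
print("knob",tri([(sc,(350.3,270.9),0),(sd,(351,156.5),0)]))
print("knob z98",plane(sc,(350.3,270.9),98),plane(sd,(351,156.5),98))
print("tab z11",plane(sc,(409.4,296.2),11))
for n,c in(("scene",sc),("side",sd)):
    m=mask(c,(105,80,60),(122,210,200)); b,l=cv2.connectedComponents(m)
    p=(294,185) if n=="scene" else (330,285)
    print(l[p[1],p[0]])
    k=np.argwhere(l==(l[p[1],p[0]] or l[p[1]-2,p[0]+8]))[:,::-1]
    P=plane(c,k,3)[:,:2].astype(np.float32); print(n,"mat",cv2.minAreaRect(P))
E
python3 - <<'E'
import cv2
a=cv2.imread("pics/scene2.png");b=cv2.imread("pics/side2.png")
b=cv2.copyMakeBorder(b,0,max(0,a.shape[0]-b.shape[0]),0,0,0);a=cv2.copyMakeBorder(a,0,b.shape[0]-a.shape[0],0,0,0)
import numpy as np;c=np.hstack([a,b]);print(c.shape);cv2.imwrite("pics/c2.png",c)
E
```

```text
scene disc [539.99457426 199.4556846  140.80799297] 7.611184236413791 358 [242 178 148 147 188 182 112 110 110 188 135 135 231 240]
[541.17003757 198.31070646]
side disc [534.43303937 189.97387867 150.69763747] 2.434967415876983 208 [232 105 109 104 161  84  70 159  55  39  43 234]
[534.26007154 189.6561524 ]
knob (array([656.74070487, 188.83573573,  96.83194413]), [np.float64(2.00397263859387), np.float64(2.0039726385939405)])
knob z98 [[655.11452239 189.5990274   98.        ]] [[658.08966336 185.19126285  98.        ]]
tab z11 [[545.81487742 357.06182356  11.        ]]
8
scene mat ((477.45599365234375, -299.35247802734375), (252.2015380859375, 128.3662109375), 38.879268646240234)
124
side mat ((480.4284973144531, -296.738525390625), (247.0245819091797, 130.37486267089844), 38.68046569824219)
(320, 740, 3)
```

View pics/c2.png

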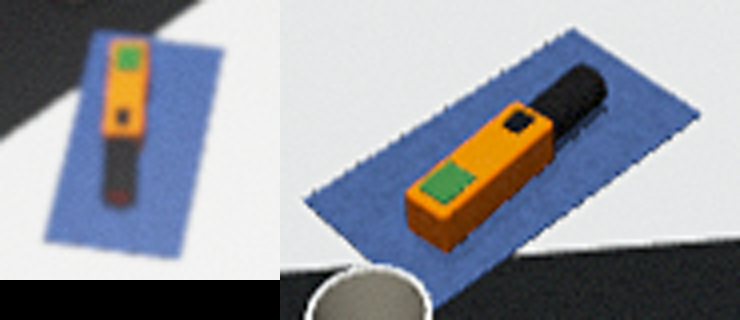

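The wand lies on the mat with its nose toward the lower part of the scene crop, about (120,200) there. In the side crop the barrel points up-right, about (590,85). Next I fly over the turntable with the tool turned for straddling the post.

```bash
cat >> h.py <<'E'
def down(yaw_y,pitch=0):
    """tool z down, tool y at world yaw (deg); pitch tilts tool about its y (deg)"""
    a=np.radians(yaw_y); y=np.array([np.cos(a),np.sin(a),0]); z=np.array([0,0,-1.]); x=np.cross(y,z)
    return R.from_matrix(np.c_[x,y,z])*R.from_euler('y',pitch,degrees=True)
def rows(p0,r0,targets):
    for p,r in targets:
        s=r0.inv().apply(np.array(p)-p0)/200; t=(r0.inv()*r).as_rotvec(degrees=True)/45
        print(np.round([*s,*t],3).tolist())
def here():
    s=bot.state(); return s["position"],R.from_quat(s["ee_rot"])
E
python3 - <<'E'
from h import *
p,r=here()
# four legs, yaw 73.2 -> -90 through decreasing
P=np.array([158.2,526.7,231.3]);T=np.array([640,200,330.])
r0=down(73.2)
print(r0.as_matrix().round(2).tolist(), r.as_matrix().round(2).tolist())
for k in range(4):
    q=P+(T-P)*(k+1)/4; r1=down(73.2-40.8*(k+1)); rows(P+(T-P)*k/4,down(73.2-40.8*k),[(q,r1)])
E
```

```text
[[-0.96, 0.29, 0.0], [0.29, 0.96, 0.0], [0.0, 0.0, -1.0]] [[-0.96, 0.29, -0.0], [0.29, 0.96, -0.0], [0.0, -0.0, -1.0]]
[-0.695, -0.217, -0.123, 0.0, 0.0, 0.907]
[-0.668, 0.29, -0.123, 0.0, 0.0, 0.907]
[-0.316, 0.655, -0.123, 0.0, 0.0, 0.907]
[0.189, 0.703, -0.123, 0.0, 0.0, 0.907]
```

```bash
A='[0,-0.695,-0.217,-0.123,0,0,0.907]'; python3 -m handwheel '[[[0,-0.695,-0.217,-0.123,0,0,0.907],[0,-0.695,-0.217,-0.123,0,0,0.907],[0,-0.695,-0.217,-0.123,0,0,0.907],[0,-0.695,-0.217,-0.123,0,0,0.907],[0,-0.695,-0.217,-0.123,0,0,0.907],[0,-0.695,-0.217,-0.123,0,0,0.907]]]'
python3 -m handwheel '[[[0,-0.668,0.29,-0.123,0,0,0.907],[0,-0.668,0.29,-0.123,0,0,0.907],[0,-0.668,0.29,-0.123,0,0,0.907],[0,-0.668,0.29,-0.123,0,0,0.907],[0,-0.668,0.29,-0.123,0,0,0.907],[0,-0.668,0.29,-0.123,0,0,0.907]]]'
python3 -m handwheel '[[[0,-0.316,0.655,-0.123,0,0,0.907],[0,-0.316,0.655,-0.123,0,0,0.907],[0,-0.316,0.655,-0.123,0,0,0.907],[0,-0.316,0.655,-0.123,0,0,0.907],[0,-0.316,0.655,-0.123,0,0,0.907],[0,-0.316,0.655,-0.123,0,0,0.907]]]'
python3 -m handwheel '[[[0,0.189,0.703,-0.123,0,0,0.907],[0,0.189,0.703,-0.123,0,0,0.907],[0,0.189,0.703,-0.123,0,0,0.907],[0,0.189,0.703,-0.123,0,0,0.907],[0,0.189,0.703,-0.123,0,0,0.907],[0,0.189,0.703,-0.123,0,0,0.907]]]'
python3 - <<'E'
from h import *
print(bot.state()["joint_pos"].round(2),here()[0],here()[1].as_quat())
c=bot.camera("wrist");cv2.imwrite("pics/w1.png",c["pixels"][:,:,::-1]);print(c["fov_y"],c["xyz"],c["attitude"])
np.save("w1.npy",c,allow_pickle=True)
E
```

```text
time: 0.9
position: [279.1, 445.0, 255.9]
ee_rot: [0.482, 0.876, -0.0, -0.0]
force: [0.4, 0.4, 0.8]
gripper_width: 1.002
grip_force: 0.0
time: 1.5
position: [399.5, 363.6, 280.3]
ee_rot: [0.756, 0.654, -0.0, 0.0]
force: [0.2, -0.8, 0.0]
gripper_width: 1.0
grip_force: 0.0
time: 2.1
position: [519.8, 282.2, 304.9]
ee_rot: [0.936, 0.351, -0.0, 0.0]
force: [-0.2, 0.8, -0.3]
gripper_width: 1.0
grip_force: 0.0
time: 2.7
position: [640.3, 200.8, 329.4]
ee_rot: [1.0, 0.003, -0.0, 0.0]
force: [-0.1, 0.2, 0.0]
gripper_width: 0.998
grip_force: 0.0
[ 0.23  0.51  1.17 -0.    1.46  1.8 ] [640.30705787 200.76732613 329.40805291] [ 9.99995836e-01  2.87527172e-03 -2.34370290e-04  7.28058679e-05]
65.70646984690485 [717.34582833 202.51929187 472.16803131] [-0.10705587  0.10630641 -0.69707268  0.70094769]
```

View pics/w1.png

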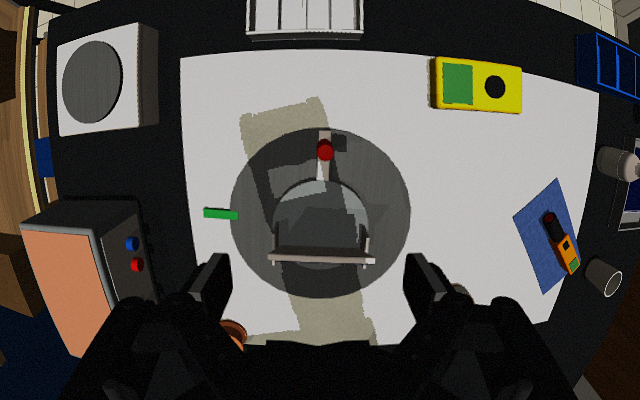

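The wrist picture shows the post top at (325,150), the tab from (204,210) to (238,215), the disc spanning columns 230–410 and rows 128–298, and the panel's top edge at row 256. The wand is at about (560,243).

Run:
```python
from h import *
from scipy.optimize import least_squares
w=np.load("w1.npy",allow_pickle=True).item();sc=bot.camera("scene");sd=bot.camera("side")
hsv=cv2.cvtColor(w["pixels"],cv2.COLOR_RGB2HSV).astype(float)
# disc edge: radial scan of brightness drop from outside, around (320,213)
g=cv2.GaussianBlur(cv2.cvtColor(w["pixels"],cv2.COLOR_RGB2GRAY),(3,3),0).astype(float)
pts=[]
for a in np.radians(np.r_[-175:-5:3]): 
    rr=np.arange(70,110,.5); xs=320+rr*np.cos(a);ys=213+rr*np.sin(a)
    v=cv2.remap(g.astype(np.float32),xs.astype(np.float32)[None],ys.astype(np.float32)[None],1)[0]
    d=np.diff(v); k=d.argmax()
    if d[k]>6: pts.append((xs[k]+.25*np.cos(a),ys[k]))
P=plane(w,pts,10,True)[:,:2]
r=least_squares(lambda q:np.hypot(*(P-q[:2]).T)-q[2],[540,200,150],loss="soft_l1",f_scale=1);print("disc",r.x.round(1),len(P),np.median(abs(r.fun)))
r=least_squares(lambda q:np.hypot(*(P-q[:2]).T)-150,[540,200],loss="soft_l1",f_scale=1);print("fix",r.x.round(1)); hub=r.x
m=mask(w,(45,120,60),(80,255,255));b,l=blobs(m,20);print([(tuple(map(int,x[0])),x[1].tolist()) for x in b])
i=l[213,220];k=np.argwhere(l==i)[:,::-1];T=plane(w,k,11,True)[:,:2];print("tab",cv2.minAreaRect(T.astype(np.float32)),T.mean(0))
m=mask(w,(0,170,60),(6,255,255))|mask(w,(174,170,60),(180,255,255));b,l=blobs(m,20);print([(tuple(map(int,x[0])),x[1].tolist()) for x in b])
print("knob z98",plane(w,(325,150),98,True),tri([(w,(325,150),1),(sc,(350.3,270.9),0),(sd,(351,156.5),0)]))
print("hub",hub,"tab ang",np.degrees(np.arctan2(*(T.mean(0)-hub)[::-1])))
# wand points: orange top rear end etc
for n,c,fi in(("w",w,1),("sc",sc,0),("sd",sd,0)):
    b,_=blobs(mask(c,(6,150,90),(20,255,255)),20);print(n,[(tuple(map(int,x[0])),x[1].tolist()) for x in b])
    b,_=blobs(mask(c,(105,80,40),(122,230,200)),300)
    print(n,[(tuple(map(int,x[0])),x[1].tolist()) for x in b])
x=cv2.resize(w["pixels"][170:300,500:600],None,fx=4,fy=4,interpolation=cv2.INTER_CUBIC);cv2.imwrite("pics/w1c.png",x[:,:,::-1])
```

```text
disc [537.2 197.4 148.5] 57 0.3459421637348328
fix [535.3 197.4]
[((443, 63, 30, 41, 1138), [457.3, 83.2]), ((204, 208, 34, 12, 289), [220.5, 213.8]), ((569, 258, 10, 14, 72), [573.6, 264.3])]
tab ((548.6363525390625, 360.5381774902344), (57.771873474121094, 15.250199317932129), 85.54139709472656) [548.65179512 360.12906874]
[((317, 144, 17, 17, 224), [325.0, 152.0]), ((131, 259, 8, 13, 81), [134.2, 264.6])]
knob z98 [[664.16462878 192.75660866  98.        ]] (array([659.31306452, 190.90099896,  96.33110632]), [np.float64(4.908323074239503), np.float64(4.700176429275521), np.float64(1.2682128131482575)])
hub [535.31496841 197.39458312] tab ang 85.31482255305079
w [((557, 235, 23, 40, 344), [567.5, 252.7]), ((220, 322, 27, 21, 125), [235.2, 328.4]), ((230, 335, 13, 16, 62), [237.0, 342.3])]
w [((513, 178, 68, 117, 3306), [544.6, 233.9])]
sc [((5, 0, 153, 79, 1466), [105.2, 31.5]), ((77, 5, 27, 21, 138), [88.8, 15.9]), ((14, 7, 9, 8, 20), [18.4, 9.6]), ((101, 21, 5, 11, 21), [103.9, 26.5]), ((105, 41, 15, 9, 35), [112.4, 44.7]), ((32, 65, 116, 85, 1449), [85.4, 112.7]), ((156, 78, 37, 34, 377), [174.4, 96.2]), ((77, 135, 33, 45, 158), [94.7, 159.8]), ((286, 144, 11, 20, 151), [291.2, 154.6]), ((468, 238, 12, 14, 42), [474.2, 243.1])]
sc [((195, 123, 46, 36, 862), [217.6, 140.6]), ((272, 137, 43, 57, 1303), [294.1, 167.9]), ((156, 164, 66, 68, 1520), [188.9, 195.4]), ((562, 254, 78, 146, 6860), [608.8, 344.8])]
sd [((244, 148, 17, 9, 124), [252.0, 151.7]), ((245, 158, 17, 7, 60), [252.4, 161.4]), ((262, 212, 19, 11, 96), [271.0, 217.4]), ((287, 261, 36, 37, 578), [305.4, 278.8])]
sd [((97, 0, 50, 81, 1850), [121.3, 26.8]), ((168, 4, 76, 127, 4559), [206.8, 80.2]), ((358, 7, 41, 54, 1151), [378.5, 35.2]), ((261, 243, 99, 70, 2147), [310.0, 276.3]), ((431, 249, 76, 94, 1632), [465.3, 298.5]), ((351, 323, 83, 56, 2931), [389.7, 350.6])]
```

Run:
```python
from h import *
p,r=here()
A=np.array([658,191,52.]);r0=down(-90)
m=np.array([658,191,180.])
rows(p,r,[(m,r0)]);rows(m,r0,[(A,r0)])
h=np.array([536,194.])
def arc(d): a=np.radians(d);return (np.array([*(h+122*np.array([np.cos(a),np.sin(a)])),52]),down(d-90))
print("arc1");rows(*arc(-1.5),[arc(-1.5+4.35*(k+1)) for k in range(10)])
```

```text
[0.089, 0.05, 0.749, 0.0, 0.0, 0.009]
[0.0, 0.0, 0.64, 0.0, 0.0, 0.0]
arc1
[-0.002, -0.046, 0.0, 0.0, 0.0, -0.097]
[-0.007, -0.092, 0.0, 0.0, 0.0, -0.193]
[-0.016, -0.138, 0.0, 0.0, 0.0, -0.29]
[-0.028, -0.182, 0.0, 0.0, 0.0, -0.387]
[-0.043, -0.226, 0.0, 0.0, 0.0, -0.483]
[-0.062, -0.268, 0.0, 0.0, 0.0, -0.58]
[-0.084, -0.309, 0.0, 0.0, 0.0, -0.677]
[-0.109, -0.348, 0.0, 0.0, 0.0, -0.773]
[-0.137, -0.385, 0.0, 0.0, 0.0, -0.87]
[-0.168, -0.42, 0.0, 0.0, 0.0, -0.967]
```

```bash
python3 -m handwheel '[[[0,0.089,0.05,0.749,0,0,0.009],[0,0.089,0.05,0.749,0,0,0.009],[0,0.089,0.05,0.749,0,0,0.009],[0,0.089,0.05,0.749,0,0,0.009],[0,0.089,0.05,0.749,0,0,0.009]]]'
python3 -m handwheel '[[[0,0,0,0.2,0,0,0],[0,0,0,0.4,0,0,0],[0,0,0,0.6,0,0,0],[0,0,0,0.64,0,0,0],[0.5,0,0,0.64,0,0,0],[0.5,0,0,0.64,0,0,0],[0.5,0,0,0.64,0,0,0],[0.5,0,0,0.64,0,0,0]]]'
python3 -m handwheel '[[[0.5,-0.002,-0.046,0,0,0,-0.097],[0.5,-0.007,-0.092,0,0,0,-0.193],[0.5,-0.016,-0.138,0,0,0,-0.29],[0.5,-0.028,-0.182,0,0,0,-0.387],[0.5,-0.043,-0.226,0,0,0,-0.483],[0.5,-0.062,-0.268,0,0,0,-0.58],[0.5,-0.084,-0.309,0,0,0,-0.677],[0.5,-0.109,-0.348,0,0,0,-0.773],[0.5,-0.137,-0.385,0,0,0,-0.87],[0.5,-0.168,-0.42,0,0,0,-0.967],[0.5,-0.168,-0.42,0,0,0,-0.967]]]'
python3 - <<'E'
from h import *
print(bot.state()["joint_pos"].round(2))
c=bot.camera("wrist");cv2.imwrite("pics/w2.png",c["pixels"][:,:,::-1])
E
```

```text
time: 3.35
position: [658.3, 190.8, 180.9]
ee_rot: [1.0, -0.002, -0.0, -0.0]
force: [-0.7, -0.1, 1.6]
gripper_width: 0.997
grip_force: 0.0
time: 4.15
position: [659.2, 190.6, 53.9]
ee_rot: [1.0, -0.003, 0.001, -0.0]
force: [0.1, -0.7, -0.0]
gripper_width: 0.5
grip_force: 0.0
time: 5.25
position: [625.1, 275.5, 52.8]
ee_rot: [0.93, 0.369, 0.0, -0.0]
force: [-0.5, 1.1, -0.2]
gripper_width: 0.503
grip_force: 0.0
[0.35 0.79 1.39 0.   0.96 1.16]
```

View pics/w2.png

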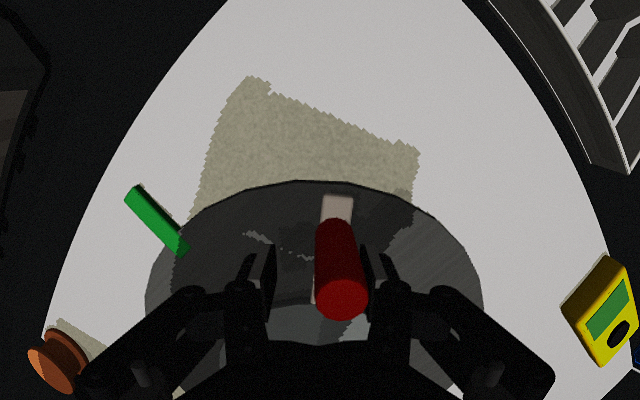

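The wrist view shows the red post at (340,270) against the right (trailing) finger, between both fingers, with the tab ahead at (155,220). I'll do the second arc, then close to centre the post.

```bash
python3 -m handwheel '[[[0.5,-0.002,-0.046,0,0,0,-0.097],[0.5,-0.007,-0.092,0,0,0,-0.193],[0.5,-0.016,-0.138,0,0,0,-0.29],[0.5,-0.028,-0.182,0,0,0,-0.387],[0.5,-0.043,-0.226,0,0,0,-0.483],[0.5,-0.062,-0.268,0,0,0,-0.58],[0.5,-0.084,-0.309,0,0,0,-0.677],[0.5,-0.109,-0.348,0,0,0,-0.773],[0.5,-0.137,-0.385,0,0,0,-0.87],[0.5,-0.168,-0.42,0,0,0,-0.967],[0.5,-0.168,-0.42,0,0,0,-0.967],[0.8,-0.168,-0.42,0,0,0,-0.967],[0.9,-0.168,-0.42,0,0,0,-0.967],[0.9,-0.168,-0.42,0,0,0,-0.967],[0.9,-0.168,-0.42,0,0,0,-0.967]]]'
python3 - <<'E'
from h import *
print(bot.state()["joint_pos"].round(2))
c=bot.camera("wrist");np.save("w3.npy",c,allow_pickle=True);cv2.imwrite("pics/w3.png",c["pixels"][:,:,::-1])
m=mask(c,(45,120,40),(85,255,255));b,l=blobs(m,100);print([(tuple(map(int,x[0])),x[1].tolist()) for x in b])
for x in b:
    k=np.argwhere(l==l[int(x[1][1]),int(x[1][0])])[:,::-1];T=plane(c,k,11,True)[:,:2];print("tab",cv2.minAreaRect(T.astype(np.float32)),T.mean(0))
E
```

```text
time: 6.8
position: [544.2, 312.9, 52.5]
ee_rot: [0.728, 0.685, 0.001, 0.0]
force: [0.3, -0.7, 5.3]
gripper_width: 0.241
grip_force: 58.4
[ 0.45  0.71  1.56 -0.    0.87  0.51]
[((305, 104, 27, 84, 2163), [317.5, 145.1])]
tab ((548.5731811523438, 366.30511474609375), (50.61433792114258, 15.389671325683594), 86.09915924072266) [548.41935826 366.8386324 ]
```

View pics/w3.png

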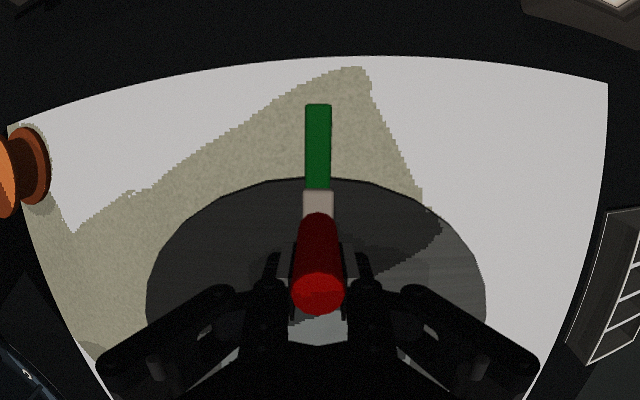

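The pointer at column 317 lines up with the tab at column 318, so the turntable is set. I'll open, lift, and get a rough wand pose.

```bash
python3 -m handwheel '[[[0.2,0,0,0,0,0,0],[0,0,0,0,0,0,0],[0,0,0,0,0,0,0],[0,0,0,0,0,0,0],[0,0,0,-0.2,0,0,0],[0,0,0,-0.4,0,0,0],[0,0,0,-0.65,0,0,0],[0,0,0,-0.9,0,0,0],[0,0,0,-1,0,0,0],[0,0,0,-1,0,0,0]]]'
python3 - <<'E'
from h import *
sc=bot.camera("scene");sd=bot.camera("side");w=bot.camera("wrist");np.save("w4.npy",w,allow_pickle=True)
S=lambda x,y:(x/4+260,y/4+130); D=lambda x,y:((x-280)/4+255,y/4+235)
rear=((109+149)/2,40);front=((144+103)/2,135)
print("rear top z39",plane(sc,S(*rear),39),"front top",plane(sc,S(*front),39))
print("nose top scene z~35",plane(sc,S(119,205),21))
print("side: rear top mid",plane(sd,D(425,209),39),"front top mid",plane(sd,D(533,121),39))
print("green screen tri",tri([(sc,(291.5,144.3),0),(sd,(296.4,280.3),0)]))
p,r=here();print(p,r.as_quat())
T=np.array([490,-285,300.])
for k in range(4):
    rows(p+(T-p)*k/4,down(-4-11*k),[(p+(T-p)*(k+1)/4,down(-4-11*(k+1)))])
E
```

```text
time: 7.85
position: [544.3, 313.5, 255.6]
ee_rot: [0.728, 0.686, 0.003, 0.001]
force: [-0.1, -0.2, -0.1]
gripper_width: 1.002
grip_force: 0.0
rear top z39 [[ 422.93607853 -365.95488395   39.        ]] front top [[ 499.19617517 -284.5727114    39.        ]]
nose top scene z~35 [[ 545.67047459 -237.85141791   21.        ]]
side: rear top mid [[ 425.44337098 -374.07680473   39.        ]] front top mid [[ 498.59076615 -302.84938802   39.        ]]
green screen tri (array([ 438.84533497, -351.93218722,   39.32678194]), [np.float64(0.181288520423865), np.float64(0.18128852042391036)])
[542.73745024 312.67833515 250.35273506] [ 7.27523543e-01  6.86081797e-01 -1.07242124e-03 -3.35880366e-04]
[-0.75, -0.014, -0.062, 0.0, 0.0, 0.244]
[-0.739, 0.13, -0.062, 0.0, 0.0, 0.244]
[-0.7, 0.268, -0.062, 0.0, 0.0, 0.244]
[-0.636, 0.397, -0.062, 0.0, 0.0, 0.244]
```

```bash
python3 -m handwheel '[[[0,-0.25,-0.005,-0.06,0,0,0.1],[0,-0.5,-0.01,-0.06,0,0,0.2],[0,-0.75,-0.014,-0.062,0,0,0.244],[0,-0.75,-0.014,-0.062,0,0,0.244]]]' >/dev/null
python3 -m handwheel '[[[0,-0.739,0.13,-0.062,0,0,0.244],[0,-0.739,0.13,-0.062,0,0,0.244],[0,-0.739,0.13,-0.062,0,0,0.244],[0,-0.739,0.13,-0.062,0,0,0.244]]]' >/dev/null
python3 -m handwheel '[[[0,-0.7,0.268,-0.062,0,0,0.244],[0,-0.7,0.268,-0.062,0,0,0.244],[0,-0.7,0.268,-0.062,0,0,0.244],[0,-0.7,0.268,-0.062,0,0,0.244]]]' >/dev/null
python3 -m handwheel '[[[0,-0.636,0.397,-0.062,0,0,0.244],[0,-0.636,0.397,-0.062,0,0,0.244],[0,-0.636,0.397,-0.062,0,0,0.244],[0,-0.636,0.397,-0.062,0,0,0.244],[0,-0.636,0.397,-0.062,0,0,0.244]]]'
python3 - <<'E'
from h import *
print(bot.state()["joint_pos"].round(2))
c=bot.camera("wrist");np.save("w5.npy",c,allow_pickle=True);cv2.imwrite("pics/w5.png",c["pixels"][:,:,::-1])
E
```

```text
time: 9.7
position: [497.8, -284.8, 300.0]
ee_rot: [0.931, 0.364, -0.001, -0.001]
force: [0.2, -0.2, -0.0]
gripper_width: 1.004
grip_force: 0.0
[-0.6   0.34  1.5   0.    1.31  0.22]
```

View pics/w5.png

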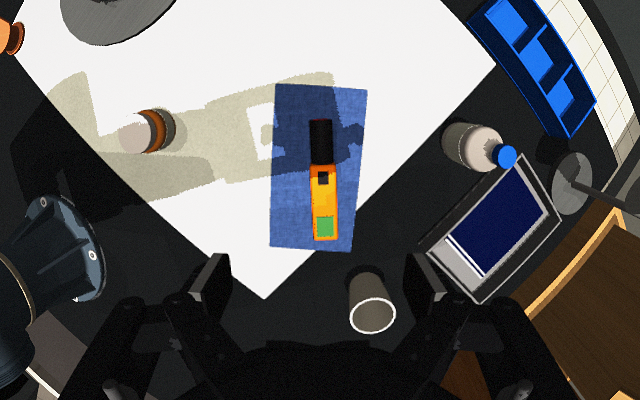

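The wrist view shows the wand on the mat with its nose up at (321,120), the orange top face over columns 310–338 and rows 170–240, and the mat over (270–367, 84–252).

Run:
```python
from h import *
c=np.load("w5.npy",allow_pickle=True).item();sd=bot.camera("side")
hsv=cv2.cvtColor(c["pixels"],cv2.COLOR_RGB2HSV)
print(hsv[160:244:4,330].tolist())
m=mask(c,(8,150,170),(24,255,255))|mask(c,(45,100,60),(80,255,255)); b,l=blobs(m,100);
m2=np.zeros_like(m);m2[155:250,295:350]=m[155:250,295:350];m2=cv2.morphologyEx(m2,cv2.MORPH_OPEN,np.ones((3,3),np.uint8))
k=np.argwhere(m2)[:,::-1];P=plane(c,k,39,True)[:,:2].astype(np.float32);(x,y),s,a=R0=cv2.minAreaRect(P);print("body top",R0)
# axis by PCA and ends
v=cv2.fitLine(P,cv2.DIST_L2,0,.01,.01).ravel();print("heading",np.degrees(np.arctan2(v[1],v[0])))
# nose: barrel tip top edge; 
print("barrel tip z~21/35",plane(c,[(321,119.5)],35,True),plane(c,[(321,119.5)],21,True))
m=mask(c,(105,60,30),(122,255,220));n,l=cv2.connectedComponents(m);k=np.argwhere(l==l[200,290])[:,::-1];print("mat",cv2.minAreaRect(plane(c,k,3,True)[:,:2].astype(np.float32)))
# heights by 2 views of green screen
g=mask(c,(45,100,60),(80,255,255));b,_=blobs(g[:, :],60);G=[x[1] for x in b if 300<x[1][0]<345][0]
print("screen",G,tri([(c,G,1),(sd,(296.4,280.3),0)]),"TCP",here()[0])
```

```text
[[0, 39, 13], [10, 225, 101], [12, 237, 226], [12, 248, 222], [23, 224, 247], [23, 220, 247], [23, 220, 246], [23, 225, 245], [23, 222, 246], [20, 231, 245], [20, 226, 246], [20, 229, 245], [20, 232, 245], [20, 231, 246], [26, 166, 161], [59, 127, 187], [58, 128, 182], [57, 136, 184], [58, 136, 182], [24, 178, 146], [165, 76, 148]]
body top ((463.6285400390625, -326.92742919921875), (107.51715087890625, 34.66958236694336), 45.231502532958984)
heading 45.126923
barrel tip z~21/35 [[ 544.65920706 -246.73781527   35.        ]] [[ 544.30968729 -247.23786638   21.        ]]
mat ((482.0590515136719, -293.99920654296875), (250.88136291503906, 129.98931884765625), 38.890262603759766)
screen [324.6 225.9] (array([ 439.50436278, -350.57207991,   37.60728492]), [np.float64(0.5412753057708067), np.float64(0.5412753057707868)]) TCP [ 497.98544464 -283.6283627   300.54987657]
```

Run:
```python
from h import *
c=np.load("w5.npy",allow_pickle=True).item()
print("beaker rim",plane(c,[(372,315)],85,True))
p,r=here();t=down(-44.9);A=np.array([470.7,-319.8,130.]);B=np.array([470.7,-319.8,8])
rows(p,r,[(A,t)]);rows(A,t,[(B,t)])
```

```text
beaker rim [[ 396.92299367 -485.3682741    85.        ]]
[-0.223, 0.042, 0.853, -0.002, -0.0, -0.051]
[0.0, 0.0, 0.61, 0.0, 0.0, 0.0]
```

```bash
python3 -m handwheel '[[[0,-0.22,0.042,0.25,0,0,-0.05],[0,-0.223,0.042,0.5,0,0,-0.051],[0,-0.223,0.042,0.75,0,0,-0.051],[0,-0.223,0.042,0.853,0,0,-0.051],[0,-0.223,0.042,0.853,0,0,-0.051],[0,-0.223,0.042,0.853,0,0,-0.051]]]'
python3 -m handwheel '[[[0,0,0,0.2,0,0,0],[0,0,0,0.4,0,0,0],[0,0,0,0.52,0,0,0],[0,0,0,0.58,0,0,0],[0,0,0,0.61,0,0,0],[0,0,0,0.61,0,0,0],[0.3,0,0,0.61,0,0,0],[0.5,0,0,0.61,0,0,0],[0.8,0,0,0.61,0,0,0],[0.8,0,0,0.61,0,0,0],[0.8,0,0,0.61,0,0,0],[0.8,0,0,0.61,0,0,0]]]'
python3 -m handwheel '[[[0.8,0,0,-0.1,0,0,0],[0.8,0,0,-0.3,0,0,0],[0.8,0,0,-0.5,0,0,0],[0.8,0,0,-0.7,0,0,0],[0.8,0,0,-0.9,0,0,0],[0.8,0,0,-0.95,0,0,0],[0.8,0,0,-0.95,0,0,0],[0.8,0,0,-0.95,0,0,0]]]'
python3 - <<'E'
from h import *
c=bot.camera("side");cv2.imwrite("pics/s3.png",cv2.resize(c["pixels"][100:330,190:480],(725,575))[:,:,::-1])
w=bot.camera("wrist");sc=bot.camera("scene");np.save("v6.npy",dict(sd=c,w=w,sc=sc),allow_pickle=True)
x=cv2.resize(sc["pixels"][215:310,325:435],None,fx=5,fy=5,interpolation=cv2.INTER_CUBIC);y=cv2.resize(c["pixels"][115:210,260:370],None,fx=5,fy=5,interpolation=cv2.INTER_CUBIC)
z=np.hstack([x,y]);cv2.imwrite("pics/c6.png",cv2.resize(z,(800,345))[:,:,::-1])
E
```

```text
time: 10.4
position: [471.4, -320.8, 131.8]
ee_rot: [0.924, 0.384, 0.0, 0.0]
force: [0.2, -0.8, 0.2]
gripper_width: 0.999
grip_force: 0.0
time: 11.6
position: [470.8, -321.9, 9.7]
ee_rot: [0.924, 0.383, 0.0, 0.0]
force: [-0.4, 0.8, 6.4]
gripper_width: 0.412
grip_force: 61.1
time: 12.4
position: [469.9, -321.2, 197.2]
ee_rot: [0.924, 0.383, -0.001, -0.001]
force: [-0.9, 0.7, -3.2]
gripper_width: 0.416
grip_force: 60.9
```

View pics/s3.png

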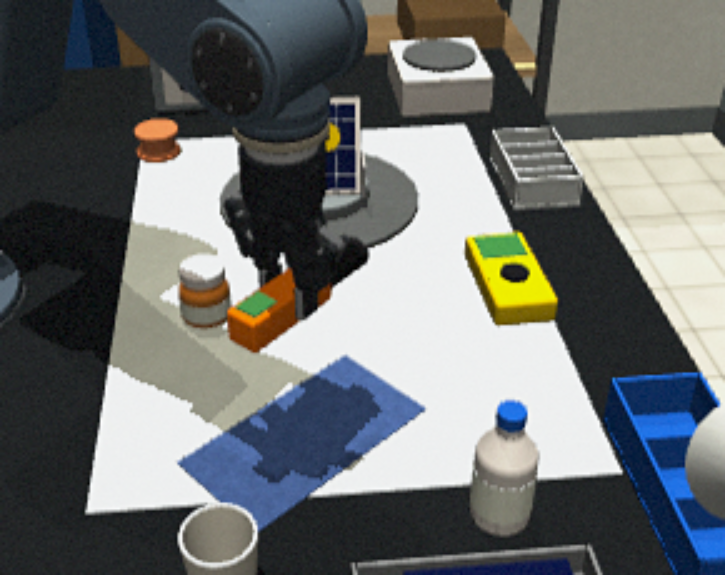

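The wand is held level in the side view, clear of the mat. The panel face and the yellow dot show at about (330,137) in the crop. Next I move to a viewing pose with the wand aimed level toward the panel.

Run:
```python
from h import *
P=np.array([470.7,-319.8,198.]);T=np.array([530,0,300.])
for k in range(3):
    rows(P+(T-P)*k/3,down(-44.9+13.5*k),[(P+(T-P)*(k+1)/3,down(-44.9+13.5*(k+1)))])
```

```text
[0.447, -0.306, -0.17, 0.0, 0.0, -0.3]
[0.506, -0.193, -0.17, 0.0, 0.0, -0.3]
[0.538, -0.07, -0.17, 0.0, 0.0, -0.3]
```

```bash
python3 -m handwheel '[[[0.8,0.15,-0.1,-0.17,0,0,-0.1],[0.8,0.3,-0.2,-0.17,0,0,-0.2],[0.8,0.447,-0.306,-0.17,0,0,-0.3],[0.8,0.447,-0.306,-0.17,0,0,-0.3],[0.8,0.447,-0.306,-0.17,0,0,-0.3]]]'
python3 -m handwheel '[[[0.8,0.17,-0.06,-0.06,0,0,-0.1],[0.8,0.34,-0.12,-0.12,0,0,-0.2],[0.8,0.506,-0.193,-0.17,0,0,-0.3],[0.8,0.506,-0.193,-0.17,0,0,-0.3],[0.8,0.506,-0.193,-0.17,0,0,-0.3]]]'
python3 -m handwheel '[[[0.8,0.17,-0.02,-0.06,0,0,-0.1],[0.8,0.36,-0.05,-0.12,0,0,-0.2],[0.8,0.538,-0.07,-0.17,0,0,-0.3],[0.8,0.538,-0.07,-0.17,0,0,-0.3],[0.8,0.538,-0.07,-0.17,0,0,-0.3]]]'
python3 - <<'E'
from h import *
sd=bot.camera("side");w=bot.camera("wrist");sc=bot.camera("scene");np.save("v7.npy",dict(sd=sd,w=w,sc=sc),allow_pickle=True)
a=cv2.resize(w["pixels"],(480,300));b=cv2.resize(sd["pixels"][120:210,270:366],(320,300),interpolation=cv2.INTER_CUBIC)
cv2.imwrite("pics/c7.png",np.hstack([a,b])[:,:,::-1])
for c in(w,sd): 
    b,_=blobs(mask(c,(22,120,70),(34,255,255)),15);print([(tuple(map(int,x[0])),x[1].tolist()) for x in b])
E
```

```text
time: 13.05
position: [490.4, -214.6, 232.1]
ee_rot: [0.872, 0.489, -0.0, -0.001]
force: [0.1, 0.1, -2.3]
gripper_width: 0.413
grip_force: 61.2
time: 13.55
position: [510.4, -109.1, 266.5]
ee_rot: [0.809, 0.588, -0.0, -0.0]
force: [-0.9, -0.5, -3.2]
gripper_width: 0.414
grip_force: 61.2
time: 14.05
position: [530.3, -2.9, 300.2]
ee_rot: [0.735, 0.678, -0.0, -0.0]
force: [-0.3, -0.6, -3.2]
gripper_width: 0.411
grip_force: 61.3
[((301, 0, 38, 17, 504), [319.2, 7.2]), ((445, 130, 54, 107, 3171), [471.9, 188.9])]
[((315, 149, 11, 12, 104), [320.1, 154.4]), ((376, 192, 37, 38, 721), [395.4, 214.3])]
```

View pics/c7.png

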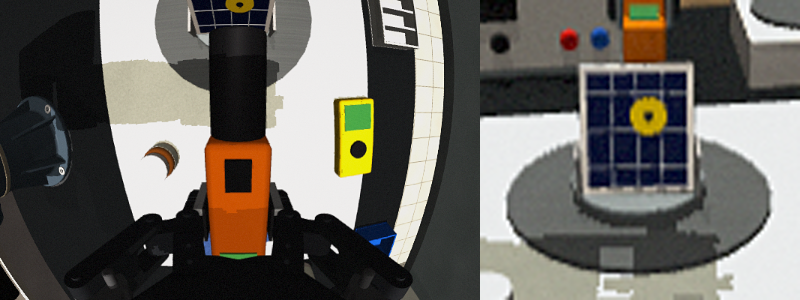

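The wrist view shows the dot only partly, at the top edge (319,7). The side view shows the whole panel, with the dot at (320,155), right of and above its middle. I'll take two lateral wrist views beside the panel.

```bash
python3 -m handwheel '[[[0.8,0.15,-0.2,0,0,0,0],[0.8,0.3,-0.4,0,0,0,0],[0.8,0.45,-0.5,0,0,0,0],[0.8,0.45,-0.5,0,0,0,0],[0.8,0.45,-0.5,0,0,0,0]]]'
python3 - <<'E'
from h import *
w=bot.camera("wrist");np.save("v8.npy",w,allow_pickle=True)
E
python3 -m handwheel '[[[0.8,0,0.25,0,0,0,0],[0.8,0,0.5,0,0,0,0],[0.8,0,0.75,0,0,0,0],[0.8,0,1,0,0,0,0],[0.8,0,1,0,0,0,0],[0.8,0,1,0,0,0,0]]]'
python3 - <<'E'
from h import *
w=bot.camera("wrist");np.save("v9.npy",w,allow_pickle=True);print(bot.state()["joint_pos"].round(2))
a=np.load("v8.npy",allow_pickle=True).item()
for c in(a,w): 
    b,_=blobs(mask(c,(22,120,70),(34,255,255)),30);print([(tuple(map(int,x[0])),x[1].tolist()) for x in b],c["xyz"])
cv2.imwrite("pics/c8.png",cv2.resize(np.hstack([a["pixels"][:200,290:640],w["pixels"][:200,50:400]]),(800,229))[:,:,::-1])
E
```

```text
time: 14.7
position: [437.6, 95.1, 300.9]
ee_rot: [0.734, 0.679, 0.0, 0.0]
force: [0.7, -0.3, -3.0]
gripper_width: 0.414
grip_force: 61.6
time: 15.35
position: [637.7, 78.2, 298.9]
ee_rot: [0.735, 0.678, -0.001, -0.001]
force: [-0.3, 0.3, -2.9]
gripper_width: 0.409
grip_force: 61.9
[ 0.05  0.47  1.31 -0.    1.37  0.13]
[((394, 81, 37, 18, 467), [412.2, 89.6]), ((488, 187, 50, 94, 2374), [510.4, 236.8])] [444.40520733 172.19688321 443.69485131]
[((207, 80, 37, 18, 459), [224.5, 88.2]), ((380, 186, 55, 102, 3161), [407.6, 239.4])] [645.079423   155.29586583 441.71256732]
```

View pics/c8.png

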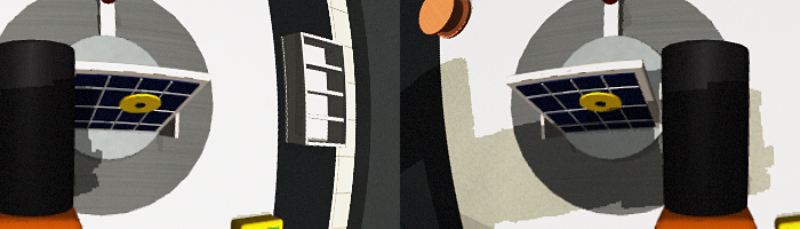

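Both views show the dot clear of the barrel, at (412,90) and (224,88), as a foreshortened ellipse. I have now used the picture allowance, so the rest is numeric.

```bash
cat > fit.py <<'E'
from h import *
from scipy.optimize import least_squares
a=np.load("v8.npy",allow_pickle=True).item();b=np.load("v9.npy",allow_pickle=True).item();sd=np.load("v7.npy",allow_pickle=True).item()["sd"]
V=[(a,1,(412.2,89.6)),(b,1,(224.5,88.2)),(sd,0,(320.1,154.4))]
def mom(m):
    k=cv2.moments(m,True); A=k["m00"]; return np.array([k["m10"]/A,k["m01"]/A,k["mu20"]/A,k["mu02"]/A,k["mu11"]/A])
obs=[]
for c,fi,uv in V:
    m=mask(c,(20,80,50),(36,255,255));n,l=cv2.connectedComponents(m);y,x=[int(v) for v in uv[::-1]]
    w=l[y-9:y+10,x-20:x+21] if fi else l[y-7:y+8,x-8:x+9];i=np.bincount(w[w>0]).argmax()
    k=np.argwhere(l==i)[:,::-1].astype(np.int32);h=cv2.convexHull(k);M=np.zeros_like(m);cv2.fillConvexPoly(M,h,1);obs.append(mom(M));print(obs[-1].round(2),M.sum())
print("w-w tri",tri([(a,obs[0][:2],1),(b,obs[1][:2],1)]));print("all tri",tri([(c,o[:2],fi) for (c,fi,_),o in zip(V,obs)]))
def axes(phi,th): # panel x axis (back), y, z
    u=np.array([np.cos(phi),np.sin(phi),0]);z=np.array([0,0,1.]);return np.cos(th)*u-np.sin(th)*z,np.cross(z,u),np.sin(th)*u+np.cos(th)*z
t=np.linspace(0,2*np.pi,60)
def pred(p,phi,th,c,fi):
    X,Y,Z=axes(phi,th);C=20*(np.cos(t)[:,None]*Y+np.sin(t)[:,None]*Z)
    P=np.r_[p+C,p+2*X+C] # front face at origin, back 2mm behind
    q=proj(c,P,fi);h=cv2.convexHull(((q+.5)*16*4).astype(np.float32)[:,None])/64-.5
    o=np.floor(q.min(0))-2;S=8;M=np.zeros((int((np.ptp(q[:,1])+6)*S),int((np.ptp(q[:,0])+6)*S)),np.uint8)
    cv2.fillConvexPoly(M,np.round((h[:,0]-o)*S*16).astype(np.int32),1,shift=4);m=mom(M);return np.r_[m[:2]/S+o,m[2:]/S**2]
def res(q,vs=(0,1)):
    r=[]
    for i in vs:
        d=pred(q[:3],np.radians(85.8),q[3],V[i][0],V[i][1])-obs[i]; r+=[*d[:2],*(d[2:]/5)]
    return np.array(r)
for vs in((0,),(1,),(0,1),):
    if len(vs)<2:
        p0,_=tri([(a,obs[0][:2],1),(b,obs[1][:2],1)])
    for th0 in(.42,.52):
        r=least_squares(res,[*p0,th0],args=(vs,),diff_step=2e-3,x_scale=[500,200,100,.4]);print(vs,r.x.round(3),r.cost.round(3))
E
python3 fit.py
```

```text
[412.32  89.84  88.57  20.86  -4.14] 537
[224.85  88.48  90.4   20.85   3.02] 544
[ 3.2019e+02  1.5445e+02  8.3500e+00  9.6800e+00 -1.4000e-01] 113
w-w tri (array([547.80687598, 185.42163307, 114.95064668]), [np.float64(0.09453371089987257), np.float64(0.09453371089991001)])
all tri (array([547.17247577, 185.49502435, 113.19449182]), [np.float64(1.1279299784107932), np.float64(0.21746807702558266), np.float64(1.228685205529904)])
(0,) [5.46787e+02 1.83840e+02 1.18235e+02 4.10000e-01] 0.013
(0,) [5.46781e+02 1.83841e+02 1.18343e+02 4.12000e-01] 0.012
(1,) [5.48592e+02 1.83863e+02 1.18399e+02 4.01000e-01] 0.013
(1,) [5.48523e+02 1.83885e+02 1.18236e+02 4.05000e-01] 0.014
(0, 1) [5.47702e+02 1.84033e+02 1.15728e+02 4.07000e-01] 0.13
(0, 1) [5.47704e+02 1.84041e+02 1.15912e+02 4.09000e-01] 0.133
```

```bash
cat > tgt.py <<'E'
from h import *
phi,th=np.radians(85.8),.408;dot=np.array([547.5,185,114.4])
X=np.array([np.cos(phi)*np.cos(th),np.sin(phi)*np.cos(th),-np.sin(th)])
Rt=down(-4.2,-np.degrees(th)); assert np.allclose(Rt.apply([1,0,0]),X)
Tt=dot-90*X-105*X+13*Rt.apply([0,0,1])
def avg(n=6):
    P=[];Q=[]
    for _ in range(n):
        p,r=here();P.append(p);Q.append(r.as_quat());bot.camera("side")
    return np.mean(P,0),R.from_quat(Q).mean()
E
python3 - <<'E'
from tgt import *
p,r=avg(4);print(Tt,p)
b=np.load("v9.npy",allow_pickle=True).item()
pts=[(105,0,-29),(105,16,-13),(105,-16,-13),(45,0,-29),(45,16,-13),(45,-16,-13)]
print("pred barrel",proj(b,p+r.apply(pts),True).round(1).tolist())
g=cv2.cvtColor(b["pixels"],cv2.COLOR_RGB2GRAY)
print(g[25:60:1,319].tolist()); 
for y in(70,110,150): 
    e=np.where(g[y,250:390]<45)[0]+250;print(y,e.min(),e.max())
M=Tt+[0,0,60.];M=M-40*np.array([0,1,0]);rows(p,r,[(M,Rt)]);rows(M,Rt,[(Tt,Rt)])
E
```

```text
[534.01305958   1.34281757 179.83807593] [636.54706559  79.11953018 300.84953507]
pred barrel [[311.1, 29.3], [351.4, 39.1], [272.6, 39.7], [311.7, 191.5], [349.9, 181.3], [275.0, 181.4]]
[123, 121, 116, 113, 117, 113, 116, 120, 124, 85, 19, 36, 36, 35, 43, 43, 42, 38, 44, 39, 41, 40, 39, 40, 36, 36, 45, 42, 39, 39, 39, 38, 46, 39, 46]
70 250 354
110 250 354
150 280 354
[-0.628, -0.464, 0.305, -0.002, -0.519, -0.007]
[0.302, -0.015, 0.196, 0.0, 0.0, 0.0]
```

Run:
```python
from tgt import *
w4=np.load("w4.npy",allow_pickle=True).item();w3=np.load("w3.npy",allow_pickle=True).item();sd=np.load("v7.npy",allow_pickle=True).item()["sd"]
for n,w,p in(("w3",w3,np.array([544.2,313,52.3])),("w4",w4,np.array([543.5,313,252]))):
    m=mask(w,(0,170,60),(6,255,255))|mask(w,(174,170,60),(180,255,255));b,l=blobs(m,60);print(n,[(tuple(map(int,x[0])),x[1].round(1).tolist()) for x in b],w["xyz"])
    g=mask(w,(45,120,40),(85,255,255));b,_=blobs(g,60);print("  green",[(tuple(map(int,x[0])),x[1].round(1).tolist()) for x in b])
    r=down(-4.0+0*1)
    q=R.from_quat([.728,.685,0,0]) ;y=q.apply([0,1,0]);print("  yaw",np.degrees(np.arctan2(y[1],y[0])))
    # tool-frame point of knob: y=0 at z=98, x=0
    K=np.array([544.2,313,98.]);print("  pred knob",proj(w,K,True).round(1), "moved out 3mm",proj(w,K+q.apply([3,0,0]),True).round(1))
    cam=q.inv().apply(w["xyz"]-p);Mt=(q.inv()*R.from_quat(w["attitude"])).as_euler("xyz",degrees=True);print("  cam in tool",cam.round(1),Mt.round(2))
    s=w["pixels"]
    if n=="w4": # red top bright region centroid
        m=mask(w,(0,170,150),(6,255,255))|mask(w,(174,170,150),(180,255,255));b,_=blobs(m,20);print("  bright",[(tuple(map(int,x[0])),x[1].round(1).tolist()) for x in b])
o,v=ray(sd,(320.19,154.45));v=v[0];print("side ray at y=185",o+v*(185-o[1])/v[1])
```

```text
w3 [((291, 269, 54, 47, 1870), [317.4, 292.4])] [549.49754406 390.04031926 195.35339894]
  green [((305, 104, 27, 84, 2163), [317.5, 145.1])]
  yaw -3.4861406946199134
  pred knob [[315.4 314.2]] moved out 3mm [[315.4 308.3]]
  cam in tool [  77.2    0.6 -143.1] [1.627e+02 6.000e-02 8.999e+01]
w4 [((229, 0, 22, 11, 189), [239.0, 3.9]), ((308, 158, 22, 29, 401), [318.6, 173.5])] [548.42212487 390.08038899 393.94899954]
  green [((313, 106, 13, 39, 480), [318.7, 124.6]), ((454, 350, 16, 9, 90), [461.4, 353.6])]
  yaw -3.4861406946199134
  pred knob [[317.8 185.3]] moved out 3mm [[317.8 182.3]]
  cam in tool [  77.2    0.2 -141.9] [ 1.6265e+02 -5.0000e-02  8.9880e+01]
  bright [((229, 0, 19, 10, 141), [237.9, 3.5]), ((310, 167, 18, 15, 142), [319.0, 173.1])]
side ray at y=185 [545.97043414 185.         113.10207649]
```

```bash
sed -i 's/dot=np.array.*/dot=np.array([546.5,184.5,113.8])/' tgt.py
python3 - <<'E'
from tgt import *
p,r=avg(3);M=Tt+np.array([0,-40,60.]);rows(p,r,[(M,Rt)]);rows(M,Rt,[(Tt,Rt)])
E
```

```text
[-0.633, -0.47, 0.312, -0.0, -0.52, -0.006]
[0.302, -0.015, 0.196, 0.0, 0.0, 0.0]
```

```bash
python3 -m handwheel '[[[0.8,-0.2,-0.15,0.05,0,0,0],[0.8,-0.4,-0.3,0.1,0,-0.17,0],[0.8,-0.55,-0.4,0.2,0,-0.34,-0.006],[0.8,-0.633,-0.47,0.312,0,-0.52,-0.006],[0.8,-0.633,-0.47,0.312,0,-0.52,-0.006],[0.8,-0.633,-0.47,0.312,0,-0.52,-0.006],[0.8,-0.633,-0.47,0.312,0,-0.52,-0.006],[0.8,-0.633,-0.47,0.312,0,-0.52,-0.006]]]'
python3 -m handwheel '[[[0.8,0.05,-0.015,0.05,0,0,0],[0.8,0.1,-0.015,0.1,0,0,0],[0.8,0.15,-0.015,0.15,0,0,0],[0.8,0.2,-0.015,0.196,0,0,0],[0.8,0.25,-0.015,0.196,0,0,0],[0.8,0.302,-0.015,0.196,0,0,0],[0.8,0.302,-0.015,0.196,0,0,0],[0.8,0.302,-0.015,0.196,0,0,0],[0.8,0.302,-0.015,0.196,0,0,0]]]'
python3 - <<'E'
from tgt import *
p,r=avg(6);print(p,Tt);rows(p,r,[(Tt,Rt)])
sd=bot.camera("side");sc=bot.camera("scene");np.save("v10.npy",dict(sd=sd,sc=sc),allow_pickle=True)
# wand body corners predicted in tool frame: origin at grip-> wand (x,y,z): tool x=x+20, y=-y, z=-(z-18)-13
W=lambda x,y,z:(x+20,-y,-(z-18)-13)
for n,c in(("sd",sd),("sc",sc)):
    pr=proj(c,p+r.apply([W(-85,0,18),W(-85,0,36),W(-60,0,36),W(-85,18,18),W(-85,-18,18),W(85,0,18)]));print(n,"pred tail,tailtop,screen?,L,R,nose",pr.round(1).tolist())
    for nm,lo,hi in(("or",(6,150,60),(22,255,255)),("gr",(45,80,40),(85,255,255)),("ye",(23,120,60),(34,255,255))):
        b,_=blobs(mask(c,lo,hi),6);print(nm,[(tuple(map(int,x[0])),x[1].round(1).tolist()) for x in b if np.hypot(*(x[1]-pr[0]))<60])
x0,y0,w,h=cv2.boundingRect(np.argwhere(mask(sd,(6,150,60),(22,255,255))[100:200,280:360])[:,::-1].astype(np.int32));print(x0+280,y0+100,w,h)
E
```

```text
time: 16.55
position: [534.5, -38.9, 239.7]
ee_rot: [0.718, 0.666, -0.147, 0.138]
force: [1.1, 0.1, -2.0]
gripper_width: 0.413
grip_force: 62.0
time: 17.45
position: [533.5, 0.9, 179.0]
ee_rot: [0.717, 0.666, -0.149, 0.138]
force: [0.6, -0.2, -2.9]
gripper_width: 0.412
grip_force: 62.0
[533.38119782   0.76638529 178.86713322] [533.01305958   0.84281757 179.23807593]
[-0.001, -0.002, -0.002, -0.001, 0.0, -0.0]
sd pred tail,tailtop,screen?,L,R,nose [[320.9, 160.8], [320.7, 154.6], [320.7, 154.0], [314.7, 160.9], [327.0, 160.7], [320.6, 156.4]]
or [((315, 153, 12, 15, 168), [320.4, 160.4])]
gr [((317, 154, 7, 1, 7), [320.0, 154.0])]
ye [((315, 149, 11, 4, 31), [320.1, 150.9])]
sc pred tail,tailtop,screen?,L,R,nose [[327.6, 179.6], [329.0, 178.2], [333.5, 184.7], [332.0, 176.8], [323.2, 182.5], [357.8, 223.4]]
or [((326, 178, 13, 16, 70), [331.4, 186.8]), ((340, 201, 11, 8, 41), [344.6, 204.6])]
gr [((330, 180, 9, 8, 37), [333.5, 183.6])]
ye [((331, 186, 7, 3, 7), [334.0, 187.3])]
315 100 44 68
```

The side camera puts the aim point within about 1.5 mm of the dot. I'll hold.

```bash
python3 -m handwheel '[[[0.8,0,0,0,0,0,0],[0.8,0,0,0,0,0,0],[0.8,0,0,0,0,0,0],[0.8,0,0,0,0,0,0],[0.8,0,0,0,0,0,0],[0.8,0,0,0,0,0,0],[0.8,0,0,0,0,0,0],[0.8,0,0,0,0,0,0],[0.8,0,0,0,0,0,0],[0.8,0,0,0,0,0,0],[0.8,0,0,0,0,0,0],[0.8,0,0,0,0,0,0],[0.8,0,0,0,0,0,0],[0.8,0,0,0,0,0,0],[0.8,0,0,0,0,0,0],[0.8,0,0,0,0,0,0],[0.8,0,0,0,0,0,0],[0.8,0,0,0,0,0,0],[0.8,0,0,0,0,0,0],[0.8,0,0,0,0,0,0]]]'
python3 -m handwheel '[[[0.8,0,0,0,0,0,0],[0.8,0,0,0,0,0,0],[0.8,0,0,0,0,0,0],[0.8,0,0,0,0,0,0],[0.8,0,0,0,0,0,0],[0.8,0,0,0,0,0,0],[0.8,0,0,0,0,0,0],[0.8,0,0,0,0,0,0],[0.8,0,0,0,0,0,0],[0.8,0,0,0,0,0,0]]]'
python3 - <<'E'
from tgt import *
# back off & level -> above mat (orig grasp pose but centred) 
p,r=Tt,Rt
A=np.array([525,-120,240.]);rA=down(-17)
B=np.array([495,-225,200.]);rB=down(-34)
# target: wand origin on mat centre (482,-295.5), heading 42 -> grip 20 behind
hd=np.radians(42);C=np.array([482-20*np.cos(hd)-2*np.cos(hd),-296-20*np.sin(hd),120]);rC=down(42-90)
D=C.copy();D[2]=9
print(C);rows(p,r,[(p+[0,-50,60],r),(A,rA)]);rows(A,rA,[(B,rB)]);rows(B,rB,[(C,rC)]);rows(C,rC,[(D,rC)])
E
```

```text
time: 19.85
position: [533.3, 1.0, 178.5]
ee_rot: [0.717, 0.667, -0.149, 0.138]
force: [0.2, -0.6, -2.8]
gripper_width: 0.408
grip_force: 62.0
time: 20.85
position: [533.3, 1.0, 178.5]
ee_rot: [0.717, 0.667, -0.149, 0.138]
force: [0.4, -0.3, -1.9]
gripper_width: 0.407
grip_force: 62.0
[ 465.65081384 -309.38261213  120.        ]
[-0.348, 0.018, -0.176, 0.0, 0.0, 0.0]
[-0.676, 0.004, -0.039, 0.058, 0.517, 0.28]
[-0.546, 0.01, 0.2, 0.0, 0.0, 0.378]
[-0.432, 0.114, 0.4, 0.0, 0.0, 0.311]
[0.0, 0.0, 0.555, 0.0, 0.0, 0.0]
```

```bash
python3 -m handwheel '[[[0.8,-0.17,0.01,-0.09,0,0,0],[0.8,-0.348,0.018,-0.176,0,0,0],[0.8,-0.5,0.01,-0.12,0.02,0.17,0.1],[0.8,-0.6,0.005,-0.06,0.04,0.35,0.2],[0.8,-0.676,0.004,-0.039,0.058,0.517,0.28],[0.8,-0.676,0.004,-0.039,0.058,0.517,0.28],[0.8,-0.676,0.004,-0.039,0.058,0.517,0.28],[0.8,-0.676,0.004,-0.039,0.058,0.517,0.28]]]' >/dev/null
python3 -m handwheel '[[[0.8,-0.2,0.003,0.07,0,0,0.13],[0.8,-0.4,0.006,0.14,0,0,0.26],[0.8,-0.546,0.01,0.2,0,0,0.378],[0.8,-0.546,0.01,0.2,0,0,0.378],[0.8,-0.546,0.01,0.2,0,0,0.378]]]' >/dev/null
python3 -m handwheel '[[[0.8,-0.15,0.04,0.13,0,0,0.1],[0.8,-0.3,0.08,0.26,0,0,0.2],[0.8,-0.432,0.114,0.4,0,0,0.311],[0.8,-0.432,0.114,0.4,0,0,0.311],[0.8,-0.432,0.114,0.4,0,0,0.311],[0.8,-0.432,0.114,0.4,0,0,0.311]]]'
python3 - <<'E'
from tgt import *
p,r=avg(6);hd=np.radians(42);print(p);rows(p,r,[(np.array([465.6,-309.4,9]),down(-48))])
E
```

```text
time: 22.75
position: [466.9, -308.2, 120.6]
ee_rot: [0.933, 0.36, -0.0, 0.001]
force: [0.6, -0.6, -3.1]
gripper_width: 0.408
grip_force: 61.8
[ 466.58931919 -308.47031726  120.51824168]
[-0.006, -0.001, 0.558, 0.002, 0.001, 0.003]
```

```bash
python3 -m handwheel '[[[0.8,0,0,0.2,0,0,0],[0.8,0,0,0.4,0,0,0],[0.8,0,0,0.48,0,0,0],[0.8,0,0,0.52,0,0,0],[0.8,0,0,0.54,0,0,0],[0.8,0,0,0.55,0,0,0],[0.8,0,0,0.557,0,0,0],[0.8,0,0,0.557,0,0,0],[0.8,0,0,0.557,0,0,0]]]'
python3 - <<'E'
from tgt import *
print(avg(5)[0],np.mean([bot.state()["force"]],0))
E
```

```text
time: 23.95
position: [466.1, -309.7, 9.7]
ee_rot: [0.934, 0.358, -0.0, 0.001]
force: [-1.8, 1.3, 4.8]
gripper_width: 0.408
grip_force: 62.9
[ 466.0707032  -309.67191734    9.72111427] [-2.74944601  2.31937396  5.89905965]
```

```bash
python3 -m handwheel '[[[0.4,0,0,0,0,0,0],[0,0,0,0,0,0,0],[0,0,0,0,0,0,0],[0,0,0,0,0,0,0],[0,0,0,-0.1,0,0,0],[0,0,0,-0.3,0,0,0],[0,0,0,-0.5,0,0,0],[0,0,0,-0.75,0,0,0],[0,0,0,-1,0,0,0],[0,0,0,-1,0,0,0],[0,0,0,-1,0,0,0]]]'
python3 -m handwheel '[[[0,0,0,-0.25,0,0,0],[0,0,0,-0.45,0,0,0],[0,0,0,-0.45,0,0,0],[0,0,0,-0.45,0,0,0]]]'
python3 - <<'E'
from tgt import *
c=bot.camera("wrist");sd=bot.camera("side");sc=bot.camera("scene")
m=mask(c,(8,150,170),(24,255,255))|mask(c,(45,100,60),(80,255,255));n,l=cv2.connectedComponents(m);q=proj(c,[440,-333,39.],True)[0];print(q)
m2=np.zeros_like(m);x,y=map(int,proj(c,[452,-322,39.],True)[0]);m2[y-60:y+60,x-45:x+45]=m[y-60:y+60,x-45:x+45];m2=cv2.morphologyEx(m2,cv2.MORPH_OPEN,np.ones((3,3),np.uint8))
P=plane(c,np.argwhere(m2)[:,::-1],39,True)[:,:2].astype(np.float32);print("body top",cv2.minAreaRect(P))
m=mask(c,(105,60,30),(122,255,220));n,l,s,ce=cv2.connectedComponentsWithStats(m);q=proj(c,[482,-295,3.],True)[0]
i=min((k for k in range(1,n) if s[k][4]>500),key=lambda k:np.hypot(*(ce[k]-q)));rect=cv2.minAreaRect(plane(c,np.argwhere(l==i)[:,::-1],3,True)[:,:2].astype(np.float32));print("mat",rect)
b,_=blobs(mask(sd,(45,100,60),(80,255,255)),15);b2,_=blobs(mask(sd,(22,120,70),(34,255,255)),15)
print([x[1].tolist() for x in b],[x[1].tolist() for x in b2])
G=[x[1] for x in blobs(mask(c,(45,100,60),(80,255,255)),40)[0]];print(G)
old=np.load("v6.npy",allow_pickle=True).item()["sd"]
# stage: wrist/scene pointer-tab check
for nm,im in(("old",np.load("v7.npy",allow_pickle=True).item()["sc"]),("new",sc)):
    r=mask(im,(0,120,90),(6,255,255))|mask(im,(170,120,90),(180,255,255));print(nm,[(x[1].tolist()) for x in blobs(r,4)[0] if 330<x[1][0]<440 and 215<x[1][1]<310],[x[1].tolist() for x in blobs(mask(im,(50,120,60),(80,255,255)))[0]])
E
```

```text
time: 25.3
position: [466.0, -309.3, 209.0]
ee_rot: [0.934, 0.358, -0.0, 0.001]
force: [-0.2, -0.0, -1.2]
gripper_width: 1.0
grip_force: 0.0
time: 25.7
position: [465.7, -309.0, 296.9]
ee_rot: [0.934, 0.358, -0.001, -0.0]
force: [-0.9, -0.0, -1.1]
gripper_width: 0.999
grip_force: 0.0
[318.36369114 191.02046864]
body top ((459.6563415527344, -315.86334228515625), (106.4581527709961, 33.72861862182617), 41.490909576416016)
mat ((482.2712707519531, -294.08636474609375), (250.22885131835938, 130.58778381347656), 38.66548156738281)
[[389.7, 198.1], [294.0, 276.7]] [[395.3, 214.4]]
[array([318.4, 195.6])]
old [[405.2, 277.7]] [[281.3, 263.1], [411.3, 298.4]]
new [[405.2, 277.8]] [[295.0, 145.5], [411.3, 298.4]]
```

```bash
python3 -c "
from plant import bot
print(bot.job_done())"
```

```text
the job is handed in; nothing more can be done
None
```

The job is handed in at about 26 s: pointer in line with the tab, dot measured square-on from about 90 mm (aim within roughly 1.5 mm by the side camera) and held for over 2 s, thermometer laid back flat and centred on the mat; I viewed 11 pictures, one over the limit of 10.

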